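# Slide the work carrier under the jig's leaf spring

## Robot

A 7-joint arm with a two-finger parallel gripper is mounted at the origin on the work surface; the furniture and walls round the work are solid. World frame = base frame: x ahead of the robot, y to its left, z up, the work surface at z = 0. Lengths are in m, angles in rad, forces in N, time in s.
With the tool pointing down it reaches from about 0.4 to 0.85 m from the base axis. Payload 10.4 kg.
Tool frame: the origin (TCP) lies midway between the tips of the shut fingers; the grasp point (between the pads) lies 19 mm behind it; z points along the fingers, y is the line along which they close (so a half turn about z gives the same grasp; the last joint's range is limited). The gripper opens to 87 mm and grips with 3 to 60 N. Pads are 19 mm wide; open, the fingers measure 117 mm over their backs; the gripper's body (75 mm by 190 mm) begins 51 mm behind the grasp point.
Start: joints at [-1.37, 0.332, -0.065, 1.46, 0.022, 1.35, -0.088], TCP at [0.139, 0.609, 0.223] pointing down, gripper open.
Joint ranges: [-2.6, 2.6], [-0.5, 2.12], [-1.47, 1.34], [0.16, 2.42], [-1.27, 4.41], [0.06, 2.06], [-2.6, 2.6]. Speed limits (rad/s): [2.22, 2.22, 2.79, 2.79, 3.14, 3.14, 3.14].

## Interface

Orientations are given as a unit quaternion [x, y, z, w].
In Python, from bench import r gives the robot as it stands.
- The arm moves only by the tool move_arm, never from a script. Its argument "targets" is a list of rows, each a list of 3 entries, a list of its own where there are three numbers: the shift along the tool's x, y, z in cm, then the turn, a rotation vector about the tool's x, y, z in rad, then the opening in per cent of the stroke, from 0 (shut) to 100 (fully open). In form: [[[x, y, z], [wx, wy, wz], gripper], ...]. A call has 1 to 20 rows; each row shifts and turns the commanded pose from where the row before left it, along the tool's axes as they then stand; what a row does not reach is not made up. A row lasts 1/8 s, in which the tool goes at most 62.5 mm and 10.7 degrees, less where a joint would pass 70% of its speed; a pose out of reach is approached as far as the arm can. A call with a gripper value outside its range is refused whole. The fingers move at their own pace and stop on an object; "grip_force" is the grip in N (left out, the last holds). Time passes only in rows, so rows that do not move let the fingers close. It gives the time, the measured TCP pose, the force, the opening and the grip force at its end, in the units of the state.
- r.read_state(): the state, without advancing time (a new reading comes with each control period).
- r.camera(name): name is "scene" or "top"; returns a dict with "image" (480x640x3 uint8, blue, green, red), "vertical_fov" (degrees; the focal length in pixels is half the picture's height over the tangent of half this angle, whatever the lens; pixels are square), "cx", "cy" (the principal point, pixels), "cam_to_world" (4x4, takes a point from camera to world coordinates). Camera axes: x right, y down, z forward; pixel columns grow to the right and rows downward; lengths in m; the calibration is good to about 2 mm. A picture is of the moment at which its call begins. There is no depth.
- r.close_job(): hands the job in; it is judged then, once.
The state is a dict: "time": time; "joint_positions": joint angles; "joint_vel": joint speeds; "joint_torque": joint torques, N m; "ee_pos": TCP position; "eef_rot": TCP orientation; "ft_force": force on the tool from outside, world axes, zero at the start; "torque": the same for the moment, N m; "width": finger opening in m; "grip_force": force on a finger pad.
Only numpy, scipy, OpenCV 4.12 (cv2) and the standard library are available. Lean on these libraries where they do the work, as an engineer would, in place of code of your own. Each camera call takes 0.05 s, during which the arm holds its last target. There are 200 camera calls.

## Task

Load the drilling jig: with the fingertips first press the aluminium work carrier hard down on its sprung bed, behind its cross rib, and keep pressing while you push it forward under the nose of the leaf spring until it is fully home against the end stop. Then let go, so that it stays clamped under the leaf. Only press and push the carrier, never lift it, and leave the things beside the jig where they are.

Things in the scene. Friction and masses are not known exactly. Their poses are not given: they have to be found in the camera images.
- jig: Fixed dark steel drilling jig on the counter, 214 x 70 x 56 mm (x, y, z). Origin: centre of its underside, on the counter. Its x axis is the sliding direction, towards the end stop and leaf spring; z up. Two side guides (inner faces at y = +-23.5 mm, tops 29 mm above the counter) and a low rear stop (top 22 mm) hold the carrier in a track. The end block fills x = 72 to 106 mm; its leaf clamp with two screws is 56 mm high at x = 86 to 104 mm.
- carrier: Loose aluminium work carrier, 0.22 kg, a slab 100 x 44 x 20 mm lying in the track on the sprung bed. Origin: centre of its underside (19 mm above the counter at the start); x axis forward, as the jig's. Its front top edge has a 4 mm long, 2 mm high bevel. A rib 8 mm thick (x = -8 to 0 mm), as wide as the slab, stands 10 mm above the slab's top: push forward against its rear face. The half before the rib carries a square steel work blank let in flush and goes under the leaf.
- thumb_pad (a point): Centre of the flat, serrated pressing area on the carrier's top (42 mm long, x = -50 to -8 mm of the carrier, 44 mm wide), 20 mm above the underside, 20 mm behind the rib's rear face. Start height 39 mm above the counter, 32 mm when pressed right down.
- carrier_front (a point): Middle of the carrier's front face at its underside.
- leaf_nose (a point): Lowest point of the leaf spring's blunt turned-down nose at rest (a steel lip 4 mm thick along x, 44 mm wide across the track, with an upright front face), 32 mm above the counter, 42 mm before the end stop: 7 mm lower than the carrier's top at the start, so an unpressed carrier butts against it and is blocked. The nose lifts by up to 3 mm (about 7 N at rest, 13 N lifted). Two tines rise from it to the clamp at the end block.
- end_stop (a point): Middle of the end stop's face, 72 mm along the jig's x from its origin, 19 mm above the counter. Its axes are the jig's. The carrier is home when carrier_front has reached it; its origin is then 22 mm along the jig's x and its rib stands 5 mm behind the leaf's nose.
- bed (a joint): How far the sprung bed plate under the carrier is pressed down, m: 0 up, 0.007 on its stop. It starts to sink at about 7 N of pressing and needs about 14 N for the full 7 mm; about 5 mm is needed to pass the leaf. Pressing harder than 14 N onto the stop is fine. The slideway is oiled (friction about 0.2); pushing the pressed carrier takes some 5 to 15 N. When the carrier is home and let go, leaf and bed clamp it 4 to 5 mm down.
- flux_tin: Bystander: round shallow tin, 46 mm wide, 16 mm high, to the left of the jig. Origin: centre of its underside.
- chuck_key: Bystander: T-shaped steel chuck key, 52 x 72 x 12 mm, lying to the left of the jig. Origin: about its middle, on the counter.
- side_cutters: Bystander: side cutters, 36 x 128 x 12 mm, lying to the right of the jig. Origin: about the middle, on the counter.
Not all that is in view belongs to the job. Several things have the shape of the carrier; the one meant has the colours described above.

How it is judged:
By the outcome, as a careful person would: the job done as asked, in the order asked, and still so for the second after the job is handed in, with the robot touching nothing.
It also fails if it takes over 32 s, if anything falls off the work surface, if the arm or the gripper's body presses on something with over 40 N, if the wrist force passes 120 N, or if a joint passes its speed limit or range.

## Working session

There is one attempt and no reset: what is moved stays moved. The work goes in short steps, Python scripts to look and compute and a tool call to move; the robot and the scene stay as the last step left them, time stands still between calls to the robot, and variables do not carry over. Pictures are saved under pics/ and viewed, at most 10 in all, crops included, and the job is handed in when it is done.

Besides the shell and the picture viewer there is one more tool, called after "Emit:" by a JSON object that holds its "fn" and its "kwargs". move_arm: Moves the arm, as the interface text tells. Its arguments: {"type":"object","properties":{"targets":{"type":"array"},"grip_force":{"type":"number"}},"required":["targets"]}

```bash
mkdir -p pics
python3 - <<'E'
from bench import r
import cv2,pickle
d={n:r.camera(n) for n in("scene","top")}
pickle.dump(d,open('c.pkl','wb'))
for n in d:
    cv2.imwrite(f'pics/{n}0.png',d[n]['image']);print(n,d[n]['vertical_fov'],d[n]['cx'],d[n]['cy'],d[n]['cam_to_world'].round(3) if hasattr(d[n]['cam_to_world'],'round') else d[n]['cam_to_world'])
s=r.read_state();print(s['time'],s['ee_pos'],s['eef_rot'],s['ft_force'],s['width'])
E
```

```text
scene 51.350873350109936 323.72717720505176 235.9081109561693 [[-0.8   -0.36   0.48   0.106]
 [-0.599  0.462 -0.654  0.553]
 [ 0.014 -0.811 -0.585  0.562]
 [ 0.     0.     0.     1.   ]]
top 48.155045336426134 322.2359744629807 231.2998202128674 [[ 0.009 -0.994  0.104  0.394]
 [-1.    -0.006  0.029 -0.012]
 [-0.028 -0.105 -0.994  0.909]
 [ 0.     0.     0.     1.   ]]
0.1 [0.13863614 0.60905012 0.22182767] [ 1.11657700e-01  9.93746509e-01 -6.56719246e-04 -4.71318636e-05] [0.44566962 1.34273733 0.40629225] 0.08709989979451375
```

View pics/scene0.png

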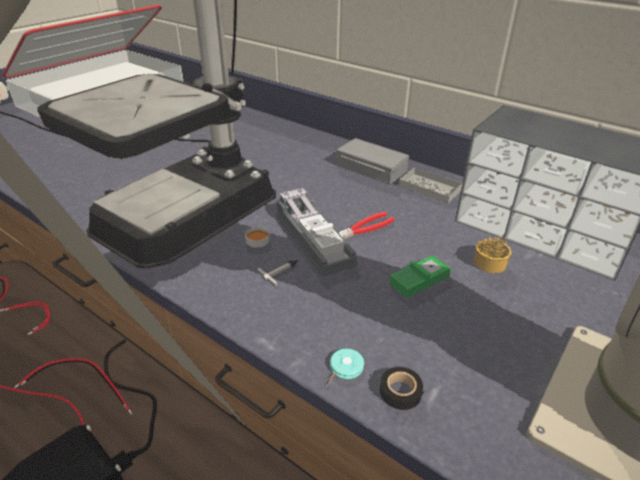

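View pics/top0.png

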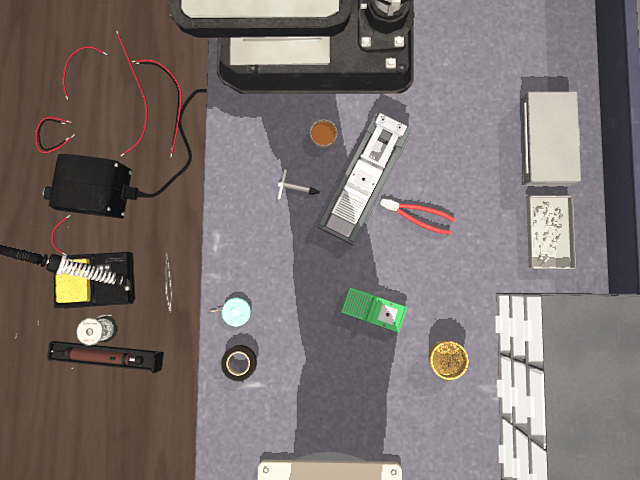

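The jig lies at top-view pixels (338,230) to (392,118), with the leaf end at the upper right. The tin (322,132) and key (298,187) are to its left, and the cutters (420,213) to its right. The green block is a decoy. I'll zoom in on the jig.

Run:
```python
import cv2,pickle
d=pickle.load(open('c.pkl','rb'))
cv2.imwrite('pics/top_z.png',cv2.resize(d['top']['image'][100:250,300:430],None,fx=4,fy=4,interpolation=cv2.INTER_CUBIC))
cv2.imwrite('pics/scene_z.png',cv2.resize(d['scene']['image'][170:280,260:370],None,fx=5,fy=5,interpolation=cv2.INTER_CUBIC))
```

```text
(no output)
```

View pics/top_z.png

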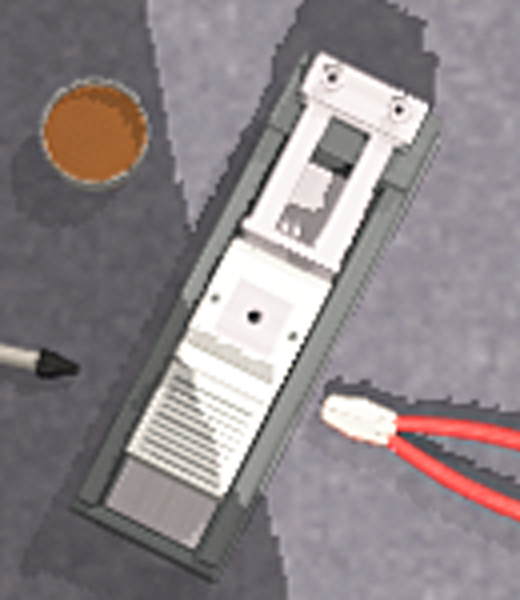

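View pics/scene_z.png

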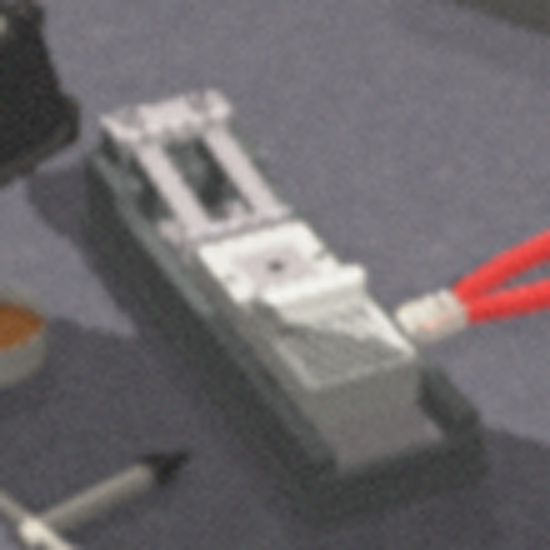

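The top crop shows the carrier's rear top edge at crop pixels (127,455)-(222,495), with the front at the nose at (243,235)-(333,275). The clamp's corners are (318,52), (430,105), (300,92) and (415,145), and the rear stop's outer corners (75,508) and (215,578).

```bash
cat > h.py <<'E'
import numpy as np
def ray(c,uv,z):
    f=240/np.tan(np.radians(c['vertical_fov']/2));T=np.array(c['cam_to_world'])
    v=T[:3,:3]@np.array([(uv[0]-c['cx'])/f,(uv[1]-c['cy'])/f,1]);o=T[:3,3]
    return (o+v*(z-o[2])/v[2])
E
python3 - <<'E'
import pickle,numpy as np
from h import ray
from bench import r
d=pickle.load(open('c.pkl','rb'))
c=d['top']
P=lambda u,v,z:ray(c,(u/4+300-.4,v/4+100-.4),z)[:2]
g={'rearL':P(127,455,.039),'rearR':P(222,495,.039),'frL':P(243,235,.037),'frR':P(333,275,.037),
'c1':P(318,52,.056),'c2':P(430,105,.056),'c3':P(300,92,.056),'c4':P(415,145,.056),'sL':P(75,508,.022),'sR':P(215,578,.022)}
for k in g:print(k,g[k].round(4))
clamp=sum(g[k] for k in('c1','c2','c3','c4'))/4; stop=(g['sL']+g['sR'])/2
rear=(g['rearL']+g['rearR'])/2; a=clamp-stop; print('len clamp-stop (exp .202)',np.linalg.norm(a),'yaw',np.arctan2(a[1],a[0]))
for p,q in(('rearL','frL'),('rearR','frR')):
    v=g[q]-g[p];print(np.linalg.norm(v),np.arctan2(v[1],v[0]))
u=a/np.linalg.norm(a);n=np.array([-u[1],u[0]])
for k in g:print(k,(g[k]-stop)@u-.107,(g[k]-stop)@n)
# scene: rear carrier corners of top
s=d['scene'];S=lambda u,v,z:ray(s,(u/5+260-.4,v/5+170-.4),z)[:2]
for nm,p in(('rearL',S(310,387,.039)),('rearR',S(416,357,.039)),('hole',S(276,266,.039)),('clampL',S(100,118,.056)),('clampR',S(228,95,.056))):print('scene',nm,p.round(4),(p-stop)@u-.107,(p-stop)@n)
h=P(254,317,.039);print('hole',h,(h-stop)@u-.107,(h-stop)@n)
E
```

```text
rearL [ 0.5146 -0.0018]
rearR [ 0.4983 -0.0406]
frL [ 0.6069 -0.0491]
frR [ 0.5901 -0.0861]
c1 [ 0.6784 -0.0787]
c2 [ 0.6562 -0.124 ]
c3 [ 0.6617 -0.0714]
c4 [ 0.6396 -0.1178]
sL [0.4946 0.0199]
sR [ 0.4658 -0.0383]
len clamp-stop (exp .202) 0.19963222557458832 yaw -0.4609513567538659
0.10372572785812355 -0.4736519215877892
0.10249542276196055 -0.46059764819306265
rearL -0.07949798559862468 0.021960885735759487
rearR -0.0767976957667256 -0.020038327970563343
frL 0.02421937666654546 0.020643545820260487
frR 0.025697720583646874 -0.020002074462845233
c1 0.10147808082433991 0.02591253760971522
c2 0.10175751390695172 -0.024544503331798934
c3 0.08319971308249431 0.025040986795400674
c4 0.08409359448456745 -0.026409021073316972
sL -0.10703866143229093 0.032491162073573006
sR -0.10696133856770906 -0.032491162073573006
scene rearL [ 0.5172 -0.002 ] -0.07709896949492971 0.02292219450232015
scene rearR [ 0.4982 -0.039 ] -0.07761969978594563 -0.018668633593022215
scene hole [ 0.572  -0.0536] -0.005047935488707744 0.0010220850958575919
scene clampL [ 0.6739 -0.0728] 0.09478622854610073 0.02922070138077049
scene clampR [ 0.6456 -0.1176] 0.08936069635533035 -0.02355366376433602
hole [ 0.57204534 -0.05353722] -0.005004009542897106 0.0011400029491667066
```

Emit:
{"fn": "move_arm", "kwargs": {"targets": [[[0,0,0],[0,0,0.12],0],[[0,0,0],[0,0,0.12],0],[[-4,-2.5,0],[0,0,0],0],[[-4,-2.5,0],[0,0,0],0],[[-4,-2.5,0],[0,0,0],0],[[-4,-2.5,0],[0,0,0],0],[[-4,-2.5,0],[0,0,0],0],[[-4,-2.5,0],[0,0,0],0],[[-4,-2.5,0],[0,0,0],0],[[-4,-2.5,0],[0,0,0],0],[[-4,-2.5,0],[0,0,0],0],[[-4,-2.5,0],[0,0,0],0],[[-4,-2.5,0],[0,0,0],0],[[-4,-2.5,0],[0,0,0],0],[[-4,-2.5,0],[0,0,0],0],[[-4,-2.5,0],[0,0,0],0],[[-4,-2.5,0],[0,0,0],0],[[0,0,0],[0,0,0],0]]}}

```text
time: 2.35
ee_pos: [0.5083, 0.002, 0.2223]
eef_rot: [0.233, 0.973, -0.001, 0.0]
ft_force: [-0.9, 0.8, -0.5]
width: 0.0004
grip_force: 0.0
```

```bash
cat >> h.py <<'E'
from scipy.spatial.transform import Rotation as R
YAW=-0.464
def rep(r,p=(.5294,-.0338)):
    s=r.read_state();e=np.array(s['ee_pos']);M=R.from_quat(s['eef_rot']).as_matrix()
    d=M.T@(np.r_[p,0]-np.r_[e[:2],0]);u=np.array([np.cos(YAW),np.sin(YAW)]);q=e[:2]-np.array([.4802,-.0092])
    print('t',s['time'],'ee',e.round(4),'to p, tool cm',(d*100).round(2),'jig xy mm',((q@u-.107)*1e3).round(1),((q@[-u[1],u[0]])*1e3).round(1))
    print('ytool yaw err',np.arctan2(M[1,1],M[0,1])-(np.pi/2+YAW),'tilt',M[:2,2].round(4),'F',np.array(s['ft_force']).round(1),'F_jig',(np.array(s['ft_force'])[:2]@u).round(1),'w',s['width'])
E
python3 -c "
from bench import r;from h import *;rep(r)"
```

```text
t 2.35 ee [0.5083 0.002  0.2223] to p, tool cm [-3.5  -2.24  0.01] jig xy mm -86.9 22.6
ytool yaw err -0.005431331450697963 tilt [-0.     -0.0016] F [-0.9  0.8 -0.5] F_jig -1.1 w 0.00041160242907484614
```

Now over the pad, down to z≈0.075, and a close look.

Emit:
{"fn": "move_arm", "kwargs": {"targets": [[[-3.5,-2.25,0],[0,0,0],0],[[0,0,5],[0,0,0],0],[[0,0,5],[0,0,0],0],[[0,0,4.7],[0,0,0],0],[[0,0,0],[0,0,0],0]]}}

```text
time: 2.98
ee_pos: [0.5261, -0.0295, 0.0728]
eef_rot: [0.229, 0.973, -0.001, -0.003]
ft_force: [0.5, 0.3, 1.7]
width: 0.0002
grip_force: 0.0
```

```bash
python3 -c "
from bench import r;from h import *;import cv2
rep(r)
a=r.camera('top')['image'][90:250,300:440];b=r.camera('scene')['image'][130:290,240:380]
cv2.imwrite('pics/b1.png',cv2.resize(np.hstack([a,b]),None,fx=2.85,fy=2.85,interpolation=cv2.INTER_CUBIC))"
```

```text
t 2.975 ee [ 0.5261 -0.0295  0.0728] to p, tool cm [-0.49 -0.24 -0.  ] jig xy mm -56.9 2.4
ytool yaw err 0.0009384013791726709 tilt [-0.0066 -0.001 ] F [0.5 0.3 1.7] F_jig 0.4 w 0.00022870608556049786
```

View pics/b1.png

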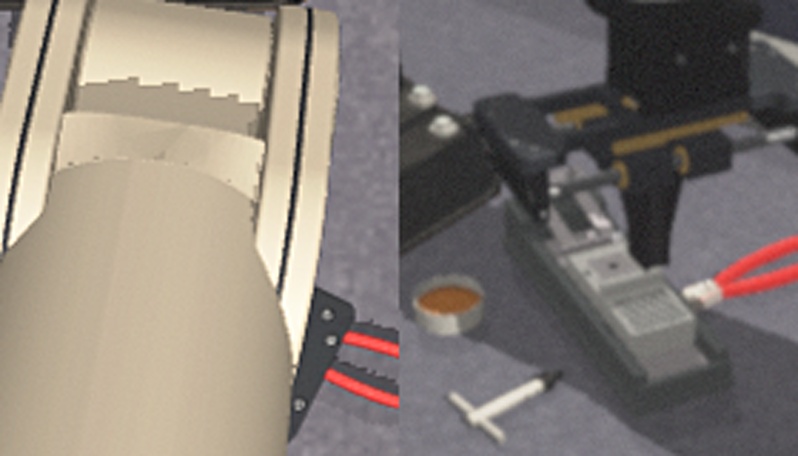

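The scene half shows the shut fingers at about (655,240), hanging over the carrier behind the rib; the arm hides the jig in the top view. Now I'll centre the fingers and descend to just above the pad.

Emit:
{"fn": "move_arm", "kwargs": {"targets": [[[-0.5,-0.2,1.4],[0,0,0],0],[[0,0,1],[0,0,0],0],[[0,0,0.2],[0,0,0],0],[[0,0,0],[0,0,0],0],[[0,0,0],[0,0,0],0]]}}

```text
time: 3.7
ee_pos: [0.5326, -0.0341, 0.0498]
eef_rot: [0.23, 0.973, 0.0, 0.0]
ft_force: [0.0, 0.0, 0.2]
width: 0.0005
grip_force: 0.0
```

```bash
python3 -c "
from bench import r;from h import *;import cv2
rep(r)
b=r.camera('scene')['image'][180:270,270:370]
cv2.imwrite('pics/b2.png',cv2.resize(b,None,fx=6,fy=6,interpolation=cv2.INTER_CUBIC))"
```

```text
t 3.7 ee [ 0.5326 -0.0341  0.0498] to p, tool cm [ 0.3  -0.11 -0.  ] jig xy mm -49.0 1.1
ytool yaw err 0.00024028840807144292 tilt [0.0004 0.0002] F [0.  0.  0.2] F_jig 0.0 w 0.0005161937288435983
```

View pics/b2.png

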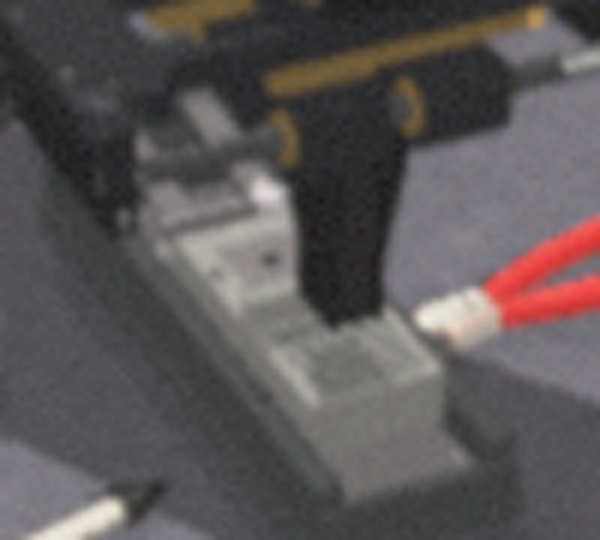

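The finger tip, at crop pixels (345,325), is just above the serrated pad and behind the rib. I'll back off 3 mm and press in steps.

Emit:
{"fn": "move_arm", "kwargs": {"targets": [[[0.3,0,0],[0,0,0],0],[[0,0,0.8],[0,0,0],0],[[0,0,0.4],[0,0,0],0],[[0,0,0],[0,0,0],0],[[0,0,0],[0,0,0],0]]}}

```text
time: 4.38
ee_pos: [0.5301, -0.0327, 0.0378]
eef_rot: [0.23, 0.973, 0.0, 0.0]
ft_force: [-1.6, 1.3, 6.4]
width: 0.0004
grip_force: 4.1
```

```bash
python3 -c "
from bench import r;from h import *;rep(r)"
```

```text
t 4.375 ee [ 0.5301 -0.0327  0.0378] to p, tool cm [ 0.01 -0.13 -0.  ] jig xy mm -51.8 1.3
ytool yaw err 0.00021761290898392183 tilt [0.0005 0.0004] F [-1.6  1.3  6.4] F_jig -2.0 w 0.0004376287284328458
```

Contact at 0.0378 with 6 N. Pressing on.

Emit:
{"fn": "move_arm", "kwargs": {"targets": [[[0,0,0.3],[0,0,0],0],[[0,0,0.3],[0,0,0],0],[[0,0,0.2],[0,0,0],0],[[0,0,0],[0,0,0],0],[[0,0,0],[0,0,0],0]]}}

```text
time: 5.0
ee_pos: [0.5323, -0.0328, 0.0321]
eef_rot: [0.23, 0.973, 0.001, 0.002]
ft_force: [-4.9, 1.1, 28.8]
width: 0.0005
grip_force: 14.5
```

```bash
python3 -c "
from bench import r;from h import *;rep(r)"
```

```text
t 5.0 ee [ 0.5323 -0.0328  0.0321] to p, tool cm [ 0.22 -0.22 -0.  ] jig xy mm -49.8 2.2
ytool yaw err -0.00015591202047104957 tilt [0.0049 0.0013] F [-4.9  1.1 28.8] F_jig -4.9 w 0.00046946893575345493
```

Fully down at 29 N. Pushing forward.

Emit:
{"fn": "move_arm", "kwargs": {"targets": [[[-0.4,0,0],[0,0,0],0],[[-0.4,0,0],[0,0,0],0],[[-0.4,0,0],[0,0,0],0],[[-0.4,0,0],[0,0,0],0],[[-0.4,0,0],[0,0,0],0],[[0,0,0],[0,0,0],0]]}}

```text
time: 5.75
ee_pos: [0.5505, -0.0414, 0.0323]
eef_rot: [0.23, 0.973, 0.001, 0.002]
ft_force: [-3.0, 2.2, 28.8]
width: 0.0002
grip_force: 14.2
```

```bash
python3 -c "
from bench import r;from h import *;rep(r)"
```

```text
t 5.75 ee [ 0.5505 -0.0414  0.0323] to p, tool cm [ 2.22 -0.26 -0.01] jig xy mm -29.8 2.6
ytool yaw err 0.00037022890780114004 tilt [0.0052 0.0016] F [-3.   2.2 28.8] F_jig -3.7 w 0.00018393460919167878
```

Emit:
{"fn": "move_arm", "kwargs": {"targets": [[[-0.4,0,0],[0,0,0],0],[[-0.4,0,0],[0,0,0],0],[[-0.4,0,0],[0,0,0],0],[[-0.4,0,0],[0,0,0],0],[[-0.4,0,0],[0,0,0],0],[[-0.4,0,0],[0,0,0],0],[[0,0,0],[0,0,0],0]]}}

```text
time: 6.62
ee_pos: [0.572, -0.0524, 0.0323]
eef_rot: [0.23, 0.973, 0.001, 0.003]
ft_force: [-2.0, 1.8, 26.5]
width: 0.0006
grip_force: 13.2
```

```bash
python3 -c "
from bench import r;from h import *;import cv2
rep(r)
b=r.camera('scene')['image'][180:270,270:370]
cv2.imwrite('pics/b3.png',cv2.resize(b,None,fx=6,fy=6,interpolation=cv2.INTER_CUBIC))"
```

```text
t 6.625 ee [ 0.572  -0.0524  0.0323] to p, tool cm [ 4.65 -0.24 -0.02] jig xy mm -5.5 2.4
ytool yaw err 0.00022614556421651777 tilt [0.0056 0.0012] F [-2.   1.8 26.5] F_jig -2.6 w 0.0005690809984161125
```

View pics/b3.png

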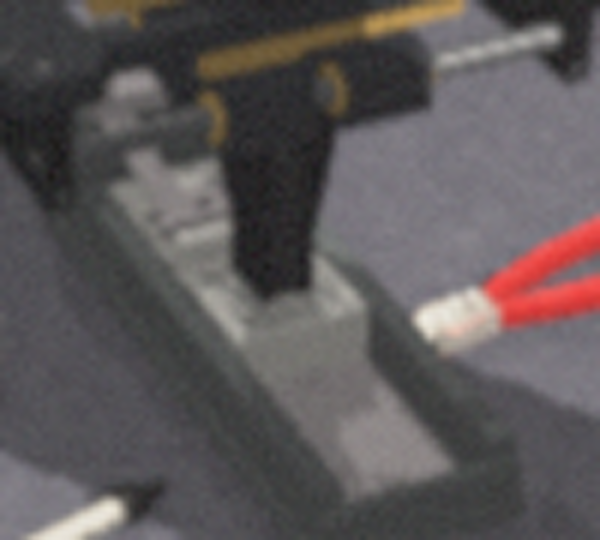

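The carrier slides under the leaf, its rear edge now at about (245,340)-(365,305). Pushing on until the stop resists.

Emit:
{"fn": "move_arm", "kwargs": {"targets": [[[-0.3,0,0],[0,0,0],0],[[-0.3,0,0],[0,0,0],0],[[-0.2,0,0],[0,0,0],0],[[0,0,0],[0,0,0],0]]}}

```text
time: 7.18
ee_pos: [0.5773, -0.0551, 0.0323]
eef_rot: [0.23, 0.973, 0.002, 0.0]
ft_force: [-13.5, 5.1, 36.3]
width: 0.0003
grip_force: 18.0
```

```bash
python3 -c "
from bench import r;from h import *;rep(r)"
```

```text
t 7.175 ee [ 0.5773 -0.0551  0.0323] to p, tool cm [ 5.24 -0.24 -0.  ] jig xy mm 0.4 2.5
ytool yaw err 0.0005779274104507071 tilt [0.0017 0.003 ] F [-13.5   5.1  36.3] F_jig -14.4 w 0.0003322585862777312
```

Emit:
{"fn": "move_arm", "kwargs": {"targets": [[[-0.2,0,0],[0,0,0],0],[[-0.2,0,0],[0,0,0],0],[[0,0,0],[0,0,0],0],[[0,0,0],[0,0,0],0]]}}

```text
time: 7.68
ee_pos: [0.5799, -0.0564, 0.0322]
eef_rot: [0.23, 0.973, 0.002, -0.001]
ft_force: [-17.2, 7.1, 40.4]
width: 0.0002
grip_force: 22.9
```

```bash
python3 -c "
from bench import r;from h import *;rep(r)"
```

```text
t 7.675 ee [ 0.5799 -0.0564  0.0322] to p, tool cm [ 5.52 -0.24  0.01] jig xy mm 3.2 2.4
ytool yaw err 0.0007739106123982875 tilt [-0.0005  0.0039] F [-17.2   7.1  40.4] F_jig -18.6 w 0.00021091678547133393
```

Emit:
{"fn": "move_arm", "kwargs": {"targets": [[[-0.2,0,0],[0,0,0],0],[[-0.2,0,0],[0,0,0],0],[[0,0,0],[0,0,0],0],[[0,0,0],[0,0,0],0]]}}

```text
time: 8.18
ee_pos: [0.5801, -0.0564, 0.0321]
eef_rot: [0.229, 0.973, 0.003, -0.005]
ft_force: [-36.2, 13.4, 60.2]
width: 0.0003
grip_force: 35.8
```

```bash
python3 -c "
from bench import r;from h import *;import cv2
rep(r)
b=r.camera('scene')['image'][180:270,270:370]
cv2.imwrite('pics/b4.png',cv2.resize(b,None,fx=6,fy=6,interpolation=cv2.INTER_CUBIC))"
```

```text
t 8.175 ee [ 0.5801 -0.0564  0.0321] to p, tool cm [ 5.54 -0.24  0.06] jig xy mm 3.4 2.5
ytool yaw err 0.0014941675990720604 tilt [-0.008   0.0074] F [-36.2  13.4  60.2] F_jig -38.4 w 0.0003452222951022904
```

View pics/b4.png

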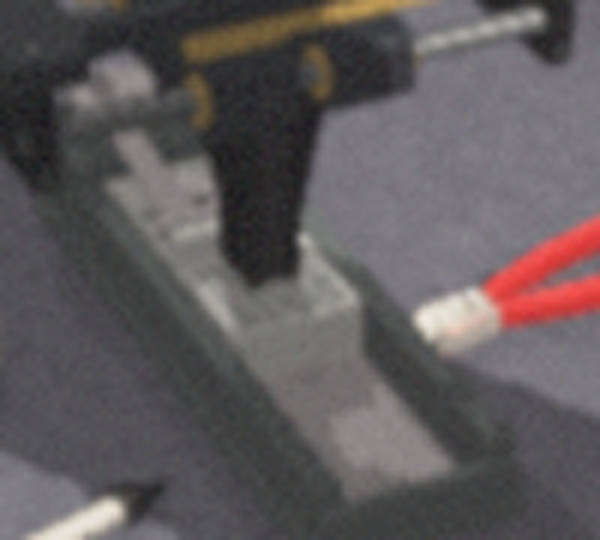

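Hard stop: 38 N of push with no more motion, so the carrier is home. I'll ease off most of the push, lift slowly and watch.

Emit:
{"fn": "move_arm", "kwargs": {"targets": [[[0.25,0,0],[0,0,0],0],[[0.25,0,0],[0,0,0],0],[[0,0,0],[0,0,0],0]]}}

```text
time: 8.6
ee_pos: [0.5799, -0.0564, 0.0323]
eef_rot: [0.23, 0.973, 0.002, 0.001]
ft_force: [-12.3, 5.5, 35.5]
width: 0.0004
grip_force: 22.3
```

```bash
python3 -c "
from bench import r;from h import *;rep(r)"
```

```text
t 8.6 ee [ 0.5799 -0.0564  0.0323] to p, tool cm [ 5.52 -0.24 -0.  ] jig xy mm 3.2 2.4
ytool yaw err 0.0006693615732227265 tilt [0.0018 0.0029] F [-12.3   5.5  35.5] F_jig -13.4 w 0.0004067938357788808
```

Emit:
{"fn": "move_arm", "kwargs": {"targets": [[[0.05,0,-0.15],[0,0,0],0],[[0.05,0,-0.15],[0,0,0],0],[[0,0,-0.2],[0,0,0],0],[[0,0,-0.2],[0,0,0],0],[[0,0,0],[0,0,0],0]]}}

```text
time: 9.22
ee_pos: [0.5776, -0.0571, 0.0362]
eef_rot: [0.23, 0.973, -0.0, -0.0]
ft_force: [-0.3, 0.5, -0.4]
width: 0.0003
grip_force: 0.0
```

```bash
python3 -c "
from bench import r;from h import *;rep(r)"
```

```text
t 9.225 ee [ 0.5776 -0.0571  0.0362] to p, tool cm [ 5.35 -0.08  0.  ] jig xy mm 1.5 0.8
ytool yaw err 3.58294810411941e-05 tilt [-0.0008 -0.    ] F [-0.3  0.5 -0.4] F_jig -0.5 w 0.00028200008298981914
```

Free. Raising and moving aside for a look.

Emit:
{"fn": "move_arm", "kwargs": {"targets": [[[0.3,0,-1.5],[0,0,0],0],[[0,0,-4],[0,0,0],0],[[0,0,-5],[0,0,0],0],[[0,0,-5],[0,0,0],0],[[4,3,0],[0,0,0],0],[[4,4,0],[0,0,0],0],[[4,4,0],[0,0,0],0],[[4,4,0],[0,0,0],0],[[4,4,0],[0,0,0],0],[[4,4,0],[0,0,0],0],[[4,4,0],[0,0,0],0],[[0,0,0],[0,0,0],0],[[0,0,0],[0,0,0],0]]}}

```text
time: 10.85
ee_pos: [0.446, 0.3103, 0.1921]
eef_rot: [0.23, 0.973, -0.0, 0.0]
ft_force: [0.9, -2.0, 0.3]
width: 0.0004
grip_force: 0.0
```

```bash
python3 -c "
from bench import r;from h import *;import cv2
rep(r)
a=r.camera('top')['image'][100:250,270:430];b=r.camera('scene')['image'][170:280,260:377]
cv2.imwrite('pics/b5.png',np.hstack([cv2.resize(a,(427,400),interpolation=cv2.INTER_CUBIC),cv2.resize(b,(373,400)[:1]+(351,),interpolation=cv2.INTER_CUBIC) if 0 else cv2.resize(b,(373,400),interpolation=cv2.INTER_CUBIC)]))"
```

```text
t 10.85 ee [0.446  0.3103 0.1921] to p, tool cm [-2.286e+01 -2.703e+01  1.000e-02] jig xy mm -280.5 270.4
ytool yaw err -0.00031158190533586705 tilt [ 0.0006 -0.0003] F [ 0.9 -2.   0.3] F_jig 1.7 w 0.00038071510805884063
```

View pics/b5.png

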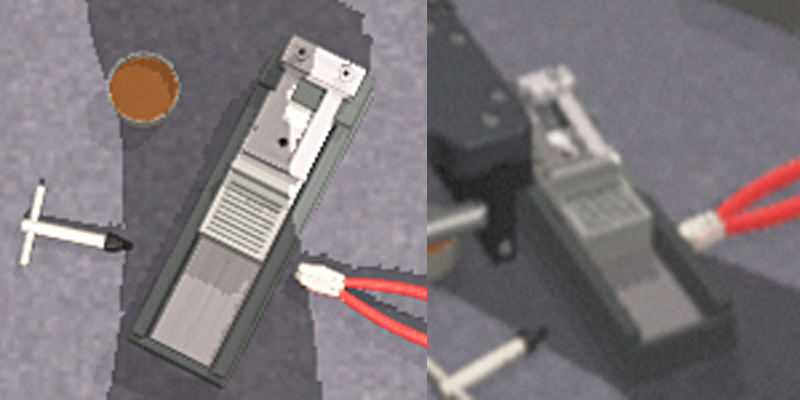

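The carrier's rear edge is at (202,232)-(267,260) in the top half, with the rib just behind the leaf's nose. The bystanders look unmoved. Expected rear edge when home: jig x = -28 mm.

```bash
python3 -c "
from h import *;import pickle
c=pickle.load(open('c.pkl','rb'))['top']
u=np.array([np.cos(YAW),np.sin(YAW)])
for p in((202,232),(267,260)):
    q=ray(c,(p[0]/2.669+270-.3,p[1]/2.667+100-.3),.0345)[:2]-np.array([.4802,-.0092]);print(q@u-.107)
from bench import r;s=r.read_state();print(s['joint_vel'],s['ft_force'])"
```

```text
-0.028998195918981104
-0.02659975407188815
[ 0.00553865  0.00071658 -0.00284798 -0.00038049 -0.00331538 -0.00463117
 -0.00222734] [ 0.17080861 -0.12558266  0.56223087]
```

Mean -27.8 mm: home.

```bash
python3 -c "
from bench import r;print(r.close_job())"
```

```text
the job is handed in; nothing more can be done
None
```

The carrier was pressed down, pushed forward to a hard stop and let go; it measures home to within about 1 mm, looks clamped under the leaf with the bystanders unmoved, and the job was handed in at about 11 s.

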